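# Pack the field water-test carrier

### The job

Pack the water-test carrier for the sampling round: stand the red-capped sample bottle, the glass bottle with the blue pouring ring and the smaller measuring cylinder, and lay the timer face up, each in the foam well cut for it, right down on the well's floor. Lower each one in; do not drop anything or tip it over. The glass bottle without a ring and the taller measuring cylinder are not part of the kit: leave them standing where they are.

Things in the scene. Friction and masses are not known exactly. Their poses are not given: they have to be found in the camera images.
- sample_bottle: White plastic 250 ml sample bottle with a RED screw cap, closed: body 71 mm diameter with a sloping shoulder; cap 36 mm diameter from 89 to 108 mm height. About 0.25 kg. Origin: centre of the underside; z up. Grip the cap from above, fingertips not below 90 mm height.
- ringed_bottle: Empty clear glass laboratory bottle with a BLUE pouring ring on its mouth, 110 mm high: body 55 mm diameter, tapering above half height; grip the neck, about 44 mm diameter from 70 to 104 mm height, just under the ring (50 mm). About 0.2 kg. Origin: centre of the underside; z up.
- small_cylinder: The SMALLER clear glass measuring cylinder, 144 mm high, blue graduations: hexagonal foot 40 mm across flats and 46 mm across corners, then a tube 25 mm diameter up to the top. About 0.18 kg. Origin: centre of the foot's underside; z up. Grip the tube.
- timer: White bench timer lying flat, display and buttons up: 66 mm (its x) by 62 mm (its y), sides upright from 2 to 13 mm height, then rounded, 17 to 19 mm over all. About 85 g. Origin: centre of the underside; z up. Grip across its 62 mm, fingertips about 6 mm above its underside: in its well only the lowest 5 mm are sunk.
- bare_bottle: LOOK-ALIKE, does not belong: clear glass bottle with a bare threaded neck and NO blue ring, body 60 mm diameter, 122 mm high. Loose; must stay where it stands. Beware nearby: a fixed glass cylinder full of pipettes, 0.34 m tall, foot 120 mm, at about x 0.56, y -0.115, and a wash bottle, 0.2 m tall, at x 0.63, y -0.02. Origin: centre of the underside; z up.
- tall_cylinder: LOOK-ALIKE, does not belong: the TALLER clear glass measuring cylinder, 185 mm high, hexagonal foot 52 by 59 mm, tube 33 mm. Loose; must stay where it stands. Both measuring cylinders stand on a cream 2 mm absorbent mat, with a 0.19 m black-capped bottle behind at x 0.6, y -0.57. Origin: centre of the foot's underside; z up.
- foam_large_round: Fixed black foam block, 102 mm square, 45 mm high, amber well floor; one of four, 2 by 2 at 104 mm centres, in a grey carrier (218 mm square, walls 4 mm below block tops). Origin: centre of its underside, 5 mm above the bench; z up, x and y along its edges. Well: larger ROUND, 83 mm diameter, 36 mm deep (floor 9 mm above origin), for the red-capped bottle.
- foam_small_round: Fixed black foam block, 102 mm square, 45 mm high, amber well floor; one of four, 2 by 2 at 104 mm centres, in a grey carrier (218 mm square, walls 4 mm below block tops). Origin: centre of its underside, 5 mm above the bench; z up, x and y along its edges. Well: smaller ROUND, 67 mm diameter, 36 mm deep (floor 9 mm above origin), for the ringed bottle.
- foam_hexagon: Fixed black foam block, 102 mm square, 45 mm high, amber well floor; one of four, 2 by 2 at 104 mm centres, in a grey carrier (218 mm square, walls 4 mm below block tops). Origin: centre of its underside, 5 mm above the bench; z up, x and y along its edges. Well: HEXAGON, 55 mm across flats, 36 mm deep (floor 9 mm above origin); takes the small cylinder's foot at any turn.
- foam_rectangle: Fixed black foam block, 102 mm square, 45 mm high, amber well floor; one of four, 2 by 2 at 104 mm centres, in a grey carrier (218 mm square, walls 4 mm below block tops). Origin: centre of its underside, 5 mm above the bench; z up, x and y along its edges. Well: shallow RECTANGLE, 77 mm (x) by 73 mm (y), 5 mm deep (floor 40 mm above origin), for the timer, square within 0.1 rad.

How it is judged:
By the outcome, as a careful person would: the job done as asked, in the order asked, and still so for the second after the job is handed in, with the robot touching nothing.
It also fails if it takes over 147 s, if anything falls off the work surface, if the arm or the gripper's body presses on something with over 40 N, if the wrist force passes 120 N, or if a joint passes its speed limit or range.

### The arm

A 7-joint arm with a two-finger parallel gripper is mounted at the origin on a cart in front of the work surface, level with it; the furniture and walls round the work are solid. World frame = base frame: x ahead of the robot, y to its left, z up, the work surface at z = 0. Lengths are in mm, angles in rad, forces in N, time in s.
With the tool pointing down it reaches from about 350 to 900 mm from the base axis. Payload 19.9 kg.
Tool frame: the origin (TCP) lies on the mounting face of the last link; the fingertips stand 199 mm ahead of it and the grasp point (between the pads) lies 180 mm ahead of it (ctrl.nose_length is the distance from the TCP to the fingertips, in mm); z points along the fingers, y is the direction in which the jaws open and shut (so a half turn about z gives the same grasp; the last joint's range is limited). The gripper opens to 94 mm and grips with 3 to 60 N. Pads are 16 mm wide; open, the fingers measure 119 mm over their backs; the gripper's body (75 mm by 177 mm) begins 78 mm behind the grasp point.
Start: joints at [1.244, 0.417, -0.01, 1.614, 0.005, 1.111, -0.053], TCP at [175.609, -599.817, 404.625] pointing down, gripper open.
Joint ranges: [-2.81, 2.81], [-0.39, 2.02], [-1.27, 1.25], [0.06, 2.57], [-1.19, 4.33], [0.19, 2], [-2.82, 2.82]. Speed limits (rad/s): [1.89, 1.89, 2.39, 2.39, 3.01, 3.01, 3.01].

### API

Orientations are given as a unit quaternion [w, x, y, z].
In Python, from bench import ctrl, eyes, workorder gives the robot as it stands.
- The arm moves only by the tool move_arm, never from a script. Its argument "deltas" is a list of rows, each an object with "gripper": the closure, from 0 (fully open) to 1 (shut); "dp": the shift along the tool's x, y, z in mm, a list of three; "roll": the turn about the tool's z in rad. A call has 1 to 20 rows; each row is the pose to reach, as a shift and turn from the pose commanded when the call began, along the tool's axes at that moment; what a row does not reach only later rows make up. A row lasts 1/12 s, in which the tool goes at most 41.7 mm and 7.16 degrees, less where a joint would pass 70% of its speed; a pose out of reach is approached as far as the arm can. A call with a gripper value outside its range is refused whole. The fingers move at their own pace and stop on an object; "grip_force" is the grip in N (left out, the last holds). Time passes only in rows, so rows that repeat a pose let the fingers close. It gives the time, the measured TCP pose, the force and the opening at its end, in the units of the state.
- ctrl.sense(): the state, without advancing time (a new reading comes with each control period).
- eyes.snapshot(name): name is "scene" or "side" or "wrist"; returns (picture, depth): 400x640x3 uint8, red, green, blue; 400x640 float32, mm along the optical axis (not along the pixel's ray), 0 where there is no reading.
- eyes.camera_model(name): a dict with "K" (3x3 intrinsics, pixels), "origin" and "rotation" of the camera in the world. Camera axes: x right, y down, z forward; pixel columns grow to the right and rows downward; lengths in mm; the calibration is good to about 2 mm. The wrist camera is an equidistant fisheye: a pixel r from the principal point sees the ray r / f radians off the axis. A picture is of the moment at which its call begins: read the wrist's pose just before it. camera_model takes no time and is no camera call; for the wrist camera it gives the pose at the moment of the call.
- workorder.finish_job(): hands the job in, once; it reports no verdict.
The state is a dict: "t": time; "joint_pos": joint angles; "qvel": joint speeds; "joint_efforts": joint torques, N m; "position": TCP position; "eef_rot": TCP orientation; "contact_force": force on the tool from outside, world axes, zero at the start; "wrist_torque": the same for the moment, N m; "width": opening from 0.0 (shut) to 1.0 (fully open).
Only numpy, scipy, OpenCV 4.12 (cv2) and the standard library are available. Lean on these libraries where they do the work, as an engineer would, in place of code of your own. Each camera call takes 0.05 s, during which the arm holds its last target. There are 200 camera calls.

## Working session

There is one attempt and no reset: what is moved stays moved. The work goes in short steps, Python scripts to look and compute and a tool call to move; the robot and the scene stay as the last step left them, time stands still between calls to the robot, and variables do not carry over. Pictures are saved under pics/ and viewed, about 12 in all and at most 16, crops included, and the job is handed in when it is done.

Besides the shell and the picture viewer there is one more tool, called after ">>>" as name([rows], argument=value, ...), one row to a line, values as JSON. move_arm: Moves the arm, as the interface text tells. Its arguments: {"type":"object","properties":{"deltas":{"type":"array"},"grip_force":{"type":"number"}},"required":["deltas"]}

```bash
mkdir -p pics; ls
cat > h.py <<'E'
from bench import ctrl, eyes, workorder
import numpy as np, cv2
def cast(cm,u,v,z):
    K=np.array(cm["K"]);R=np.array(cm["rotation"]);o=np.array(cm["origin"])
    d=R@np.linalg.inv(K)@np.array([u,v,1.]);return o+d*(z-o[2])/d[2]
def save(n,im): cv2.imwrite("pics/"+n,im[:,:,::-1])
E
python3 - <<'E'
from h import *
s=ctrl.sense();print(s)
for n in("scene","side","wrist"):
    im,d=eyes.snapshot(n);save(n+"0.png",im);np.savez(n+"0.npz",im=im,d=d);print(n,eyes.camera_model(n))
E
```

```text
pics
{'t': 0.0, 'joint_pos': array([ 1.24454044,  0.41796737, -0.0103124 ,  1.61414025,  0.00466269,
        1.11069019, -0.0530266 ]), 'qvel': array([-0.00109396, -0.00074145, -0.00027787, -0.00016562, -0.00052386,
       -0.00070222, -0.00011981]), 'joint_efforts': array([ 5.45893818e-04, -8.51239157e+01,  6.39170408e-01, -4.25977063e+01,
       -4.86805639e-02,  1.87481765e-02,  9.77949276e-05]), 'position': array([ 175.55672873, -599.70824027,  404.04347234]), 'eef_rot': array([-5.80313963e-04,  9.89883078e-01,  1.41884260e-01, -1.09536841e-04]), 'contact_force': array([-0.4141889 ,  0.55589051, -0.33813707]), 'wrist_torque': array([ 0.01920879, -0.05273478,  0.00062444]), 'width': 1.0010207676482819}
scene {'K': array([[385.8791884 ,   0.        , 318.75930626],
       [  0.        , 385.8791884 , 199.7913946 ],
       [  0.        ,   0.        ,   1.        ]]), 'origin': array([-191.23755129,  422.79431932,  751.6843633 ]), 'rotation': array([ 0.19429404, -0.40440196,  0.81049243, -0.37657789])}
side {'K': array([[443.88252972,   0.        , 317.15886387],
       [  0.        , 443.88252972, 193.84094958],
       [  0.        ,   0.        ,   1.        ]]), 'origin': array([ 320.82393623, -774.31216939,  881.01409079]), 'rotation': array([-0.35974175,  0.92289654, -0.13118891,  0.04046381])}
wrist {'K': array([[309.70691629,   0.        , 319.25929316],
       [  0.        , 309.70691629, 199.9459935 ],
       [  0.        ,   0.        ,   1.        ]]), 'origin': array([ 242.4398303 , -579.36655928,  384.70631591]), 'rotation': array([ 0.0984405 ,  0.79418329, -0.5949901 , -0.07462672])}
```

View pics/scene0.png

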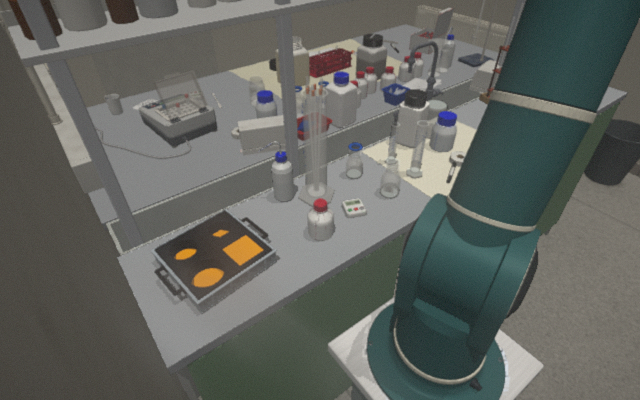

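View pics/side0.png

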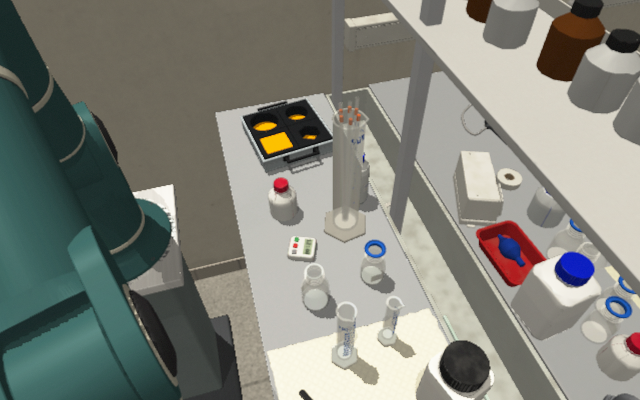

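View pics/wrist0.png

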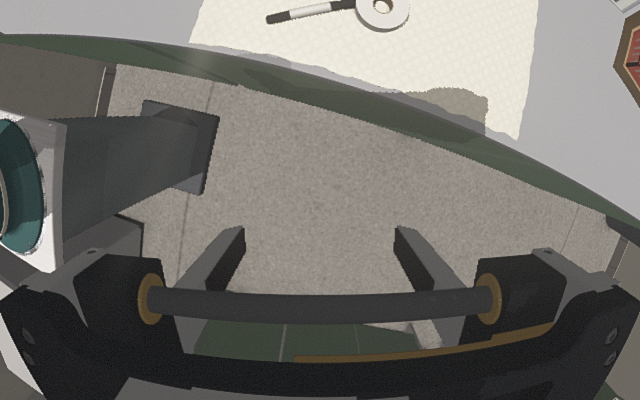

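```bash
cat > h.py <<'E'
from bench import ctrl, eyes, workorder
import numpy as np, cv2
from scipy.spatial.transform import Rotation as Ro
def RR(cm): return Ro.from_quat(np.array(cm["rotation"]),scalar_first=True).as_matrix()
def cast(cm,u,v,z):
    d=RR(cm)@np.linalg.inv(cm["K"])@np.array([u,v,1.]);o=np.array(cm["origin"]);return o+d*(z-o[2])/d[2]
def cloud(cm,d):
    v,u=np.mgrid[:400,:640];K=np.array(cm["K"])
    p=np.stack([(u-K[0,2])/K[0,0]*d,(v-K[1,2])/K[1,1]*d,d],-1);return p@RR(cm).T+np.array(cm["origin"])
def save(n,im): cv2.imwrite("pics/"+n,im[:,:,::-1])
def comps(m,mn=15):
    n,l,s,c=cv2.connectedComponentsWithStats(m.astype(np.uint8));return [(l==i,s[i],c[i]) for i in range(1,n) if s[i][4]>=mn]
E
python3 - <<'E'
from h import *
np.set_printoptions(precision=1,suppress=True)
for n in("side","scene"):
    f=np.load(n+"0.npz");im,d=f["im"],f["d"];cm=eyes.camera_model(n);P=cloud(cm,d);ok=d>0
    h=cv2.cvtColor(im,cv2.COLOR_RGB2HSV);H,S,V=[h[...,i].astype(int) for i in range(3)]
    work=ok&(P[...,0]>300)&(P[...,0]<700)&(P[...,1]>-620)&(P[...,1]<560)&(P[...,2]<260)
    print(n,"bench z",np.median(P[work&(abs(P[...,2])<15)][:,2]))
    for nm,m in(("amber",(H>12)&(H<25)&(S>170)&(V>150)),("red",((H<6)|(H>172))&(S>150)&(V>90)),("blue",(H>100)&(H<125)&(S>150)&(V>60))):
        for mk,s,c in comps(m&(work|~ok)): 
            q=P[mk&ok]
            print(nm,"px",c,s,"med",np.median(q,0) if len(q) else None,"min",q.min(0) if len(q) else 0,"max",q.max(0) if len(q) else 0)
    t=work&(abs(P[...,2]-50)<6)&(P[...,1]>150)
    for mk,s,c in comps(t,500):
        r=cv2.minAreaRect(P[mk][:,:2].astype(np.float32));print("blocktop",r,np.median(P[mk],0))
    t=work&(P[...,2]>8)&(P[...,2]<30)&(S<60)&(P[...,1]<150)
    for mk,s,c in comps(t,40): print("low",c,s,np.median(P[mk],0),cv2.minAreaRect(P[mk][:,:2].astype(np.float32)))
cm=eyes.camera_model("side")
for nm,u,v,z in(("capred",281,184,108),("ring",375,247,110),("ringbase",372,272,30),("smallcyl top",394,302,146),("smallfoot",388,338,7),("tallfoot",345,355,7),("talltop",346,310,187),("baretop",315,270,122)): print(nm,cast(cm,u,v,z))
f=np.load("side0.npz");im=f["im"];save("side_crop.png",cv2.resize(im[160:400,230:470],(720,720),interpolation=2)[:600])
E
```

```text
side bench z 2.7132615711951757
amber px [297.  117.1] [290 115  15   5  47] med [545.4 323.2  17.5] min [518.7 267.2  13.4] max [568.7 336.1  55.4]
amber px [264.9 126.2] [254 123  23   8 135] med [440.7 309.9  16.5] min [408.6 246.5  10.8] max [476.4 329.2  55.1]
amber px [275.7 142.5] [260 132  33  22 454] med [452.8 189.9  47.4] min [411.3 144.6  42.7] max [494.4 229.4  55.3]
amber px [309.6 136.9] [304 136  11   3  29] med [556.7 218.9  17.3] min [541.8 171.9  12.5] max [573.5 229.8  52.6]
red px [280.2 184.7] [274 178  14  15 163] med [420.7 -35.5 108.9] min [405.4 -48.1  90.9] max [438.  -12.9 114.3]
blue px [374.8 248. ] [365 241  20  17 158] med [ 573.2 -273.7  109.5] min [ 549.8 -298.4  100.9] max [ 592.9 -254.5  114.8]
blocktop ((498.1608581542969, 249.7471923828125), (224.4849090576172, 225.80999755859375), 7.729658126831055) [498.  232.8  50.7]
low [300.8 154.7] [289 151  24   9  45] [513.3 141.3  26. ] ((512.1560668945312, 140.69863891601562), (70.60735321044922, 6.818271160125732), 7.146823883056641)
low [274.7 164.6] [262 160  29  11 138] [435.  130.5  17.9] ((438.612
[... 4081 characters left out ...]
 [ 432.6 -158.1   18.2] ((435.1011962890625, -160.67601013183594), (60.554115295410156, 66.74493408203125), 66.0771255493164)
low [320.6 234.2] [308 227  26  13 144] [393.5  -8.6  19.1] ((401.6620178222656, -18.129772186279297), (69.04336547851562, 30.868396759033203), 61.493106842041016)
low [271.4 259.6] [268 255   8  10  49] [401.7 138.7  18.5] ((401.9129333496094, 137.99871826171875), (4.609860897064209, 24.03174591064453), 4.177219867706299)
capred [423.1 -33.6 108. ]
ring [ 573.3 -273.5  110. ]
ringbase [ 568.9 -283.6   30. ]
smallcyl top [ 551.1 -421.9  146. ]
smallfoot [ 551.6 -427.9    7. ]
tallfoot [ 455.9 -437.     7. ]
talltop [ 454.1 -432.6  187. ]
baretop [ 434.5 -299.9  122. ]
```

View pics/side_crop.png

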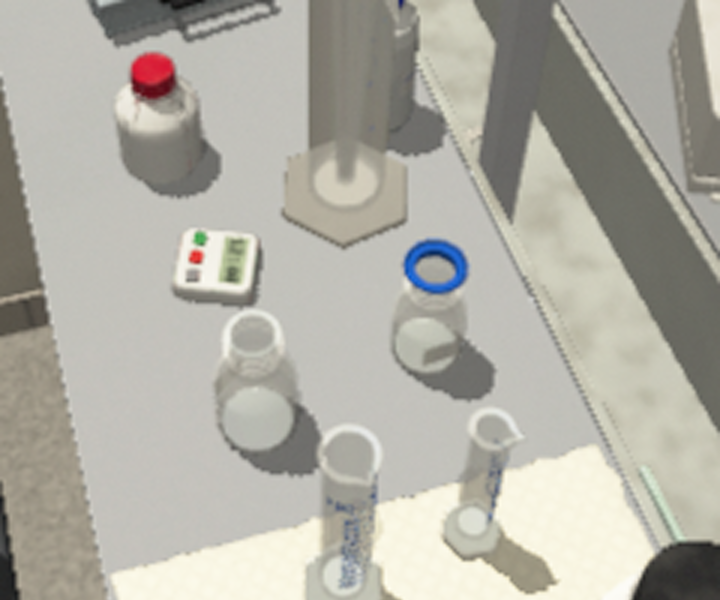

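The side crop shows the red cap (281,184), the ringed bottle (375,247), the timer (302,248), the small cylinder (388,338), the tall cylinder (345,357) and the bare bottle (315,300). The carrier centre is about (497,249) with yaw 7.8°. I'm moving above the red cap.

>>> move_arm([
  {"gripper": 0,"dp": [395,-476,0],"roll": 0.285},
  {"gripper": 0,"dp": [395,-476,0],"roll": 0.285},
  {"gripper": 0,"dp": [395,-476,0],"roll": 0.285},
  {"gripper": 0,"dp": [395,-476,0],"roll": 0.285},
  {"gripper": 0,"dp": [395,-476,0],"roll": 0.285},
  {"gripper": 0,"dp": [395,-476,0],"roll": 0.285},
  {"gripper": 0,"dp": [395,-476,0],"roll": 0.285},
  {"gripper": 0,"dp": [395,-476,0],"roll": 0.285},
  {"gripper": 0,"dp": [395,-476,0],"roll": 0.285},
  {"gripper": 0,"dp": [395,-476,0],"roll": 0.285},
  {"gripper": 0,"dp": [395,-476,0],"roll": 0.285},
  {"gripper": 0,"dp": [395,-476,0],"roll": 0.285},
  {"gripper": 0,"dp": [395,-476,0],"roll": 0.285},
  {"gripper": 0,"dp": [395,-476,0],"roll": 0.285},
  {"gripper": 0,"dp": [395,-476,0],"roll": 0.285},
  {"gripper": 0,"dp": [395,-476,0],"roll": 0.285},
  {"gripper": 0,"dp": [395,-476,0],"roll": 0.285},
  {"gripper": 0,"dp": [395,-476,0],"roll": 0.285},
  {"gripper": 0,"dp": [395,-476,0],"roll": 0.285},
  {"gripper": 0,"dp": [395,-476,0],"roll": 0.285},
])

```text
t: 1.82
position: [420.7, -33.0, 404.6]
eef_rot: [0.0, 1.0, -0.001, -0.0]
contact_force: [-0.1, -0.4, 0.1]
width: 0.999
```

```bash
cat >> h.py <<'E'
def wcast(cm,u,v,z):
    K=cm["K"];x=(u-K[0,2])/K[0,0];y=(v-K[1,2])/K[1,1];r=np.hypot(x,y)+1e-9
    d=RR(cm)@np.array([np.sin(r)*x/r,np.sin(r)*y/r,np.cos(r)]);o=np.array(cm["origin"]);return o+d*(z-o[2])/d[2]
def wsnap(name):
    cm=eyes.camera_model("wrist");im,d=eyes.snapshot("wrist");save(name,im);s=ctrl.sense()
    h=cv2.cvtColor(im,cv2.COLOR_RGB2HSV).astype(int);print("t",s["t"],"tcp",s["position"],"w",s["width"]);return cm,im,d,h[...,0],h[...,1],h[...,2]
np.set_printoptions(precision=1,suppress=True)
E
python3 - <<'E'
from h import *
cm,im,d,H,S,V=wsnap("w1.png")
for mk,s,c in comps(((H<6)|(H>172))&(S>150)&(V>90),100):
    ct=max(cv2.findContours(mk.astype(np.uint8),0,1)[0],key=len)[:,0]
    q=np.array([wcast(cm,u,v,108) for u,v in ct],np.float32);print(c,s,cv2.minEnclosingCircle(q[:,:2]),wcast(cm,*c,108),np.median(d[mk]))
E
```

```text
t 1.8667 tcp [420.7 -32.9 404.6] w 0.9980136489540163Traceback (most recent call last):
  File "<stdin>", line 5, in <module>
cv2.error: OpenCV(4.12.0) /io/opencv/modules/imgproc/src/shapedescr.cpp:201: error: (-215:Assertion failed) count >= 0 && (depth == CV_32F || depth == CV_32S) in function 'minEnclosingCircle'
```

View pics/w1.png

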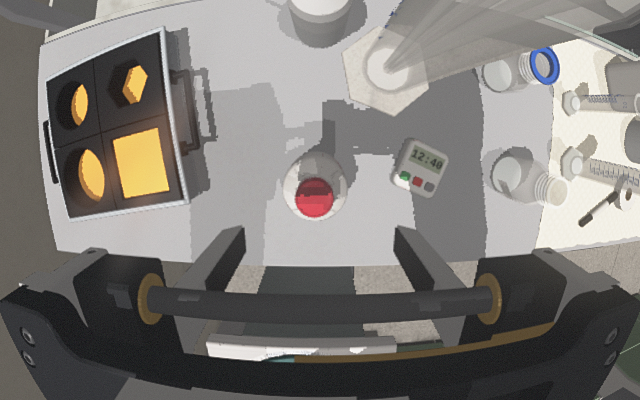

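```bash
cat > m.py <<'E'
from h import *
im=cv2.imread("pics/w1.png")[:,:,::-1];cm=eyes.camera_model("wrist")
h=cv2.cvtColor(np.ascontiguousarray(im),cv2.COLOR_RGB2HSV).astype(int);H,S,V=h[...,0],h[...,1],h[...,2]
def pts(mk,z):
    ct=max(cv2.findContours(mk.astype(np.uint8),0,1)[0],key=len)[:,0]
    return np.array([wcast(cm,u,v,z)[:2] for u,v in ct],np.float32)
red=((H<8)|(H>170))&(S>130)&(V>50)
box=lambda a,b,c,e:np.array([[a<=u<b and c<=v<e for u in range(640)] for v in range(400)])
mk=red&box(280,350,165,225);q=pts(mk,108);print("cap",cv2.minEnclosingCircle(q),np.argwhere(mk).mean(0))
blue=(H>100)&(H<125)&(S>150)&(V>60)
q=pts(blue&box(515,575,35,95),108);print("ring",cv2.minEnclosingCircle(q))
am=(H>12)&(H<28)&(S>120)&(V>90)
for mk,s,c in comps(am&box(40,200,30,220),100):
    z=45 if s[4]>2000 else 14
    q=pts(mk,z);print("amber",c,s[4],cv2.minAreaRect(q),cv2.minEnclosingCircle(q))
bl=(V<110)&box(40,200,30,220)
mk=cv2.morphologyEx((bl|am&box(40,200,30,220)).astype(np.uint8),cv2.MORPH_OPEN,np.ones((9,9)))
mk=max(comps(mk,100),key=lambda x:x[1][4]);print("blocks",mk[1],cv2.minAreaRect(pts(mk[0],50)))
vis=im.copy();vis[mk[0]]=vis[mk[0]]//2+np.array([0,127,0],np.uint8)
# timer
g=(V>150)&(S<70)&box(380,455,130,205)
mt=cv2.morphologyEx(g.astype(np.uint8),cv2.MORPH_CLOSE,np.ones((15,15)));mt=cv2.morphologyEx(mt,cv2.MORPH_OPEN,np.ones((9,9)))
for z in(10,17): print("timer",z,cv2.minAreaRect(pts(mt>0,z)))
vis[mt>0]=vis[mt>0]//2+np.array([0,0,127],np.uint8)
save("w1v.png",cv2.resize(vis[20:240,30:470],(800,400)))
E
python3 m.py
```

```text
cap ((420.7358093261719, -27.570972442626953), 17.092580795288086) [203.5 314.2]
ring ((569.9649658203125, -274.5872497558594), 20.698503494262695)
amber [134.5  83.9] 655 ((557.4186401367188, 215.6537628173828), (35.362205505371094, 52.614990234375), 68.02659606933594) ((557.2066650390625, 215.12832641601562), 26.427635192871094)
amber [ 79.3 104.6] 502 ((542.9268188476562, 323.0647888183594), (49.073486328125, 45.66629409790039), 33.25455856323242) ((543.0614013671875, 322.7038879394531), 30.864898681640625)
amber [140.4 163.3] 2918 ((451.23406982421875, 192.51629638671875), (79.39863586425781, 73.90779876708984), 7.67954158782959) ((451.0854187011719, 192.4549560546875), 52.44472122192383)
amber [ 91.2 174.9] 1000 ((435.0699768066406, 307.7132873535156), (66.50956726074219, 62.556663513183594), 50.35134506225586) ((436.04998779296875, 306.3346252441406), 39.49506759643555)
blocks [   47    35   136   182 17092] ((495.79620361328125, 247.16595458984375), (206.9907684326172, 210.26992797851562), 7.780541896820068)
timer 10 ((428.5290222167969, -152.11631774902344), (77.29938507080078, 88.58413696289062), 2.032881259918213)
timer 17 ((429.68402099609375, -149.8849334716797), (75.85710906982422, 86.93132781982422), 2.032928705215454)
```

View pics/w1v.png

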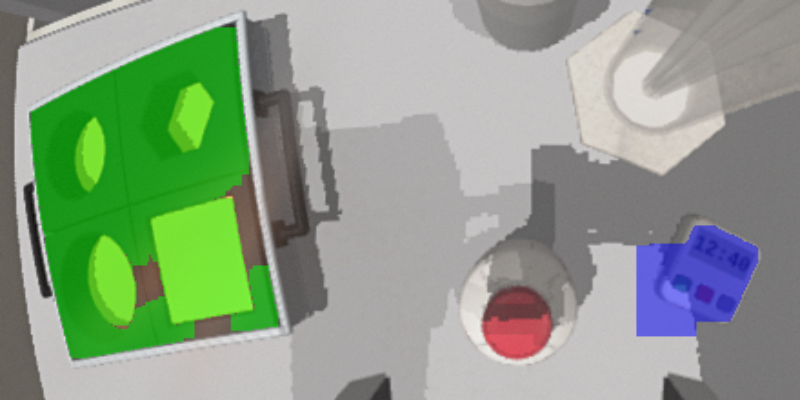

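>>> move_arm([
  {"gripper": 0,"dp": [0,-4,35]},
  {"gripper": 0,"dp": [0,-4,70]},
  {"gripper": 0,"dp": [0,-4,95]},
  {"gripper": 0,"dp": [0,-4,108]},
  {"gripper": 0,"dp": [0,-4,113]},
  {"gripper": 0,"dp": [0,-4,113]},
  {"gripper": 0.3,"dp": [0,-4,113]},
  {"gripper": 0.45,"dp": [0,-4,113]},
  {"gripper": 0.5,"dp": [0,-4,113]},
  {"gripper": 0.6,"dp": [0,-4,113]},
  {"gripper": 0.7,"dp": [0,-4,113]},
  {"gripper": 0.8,"dp": [0,-4,113]},
  {"gripper": 0.9,"dp": [0,-4,113]},
  {"gripper": 1,"dp": [0,-4,113]},
  {"gripper": 1,"dp": [0,-4,113]},
  {"gripper": 1,"dp": [0,-4,113]},
  {"gripper": 1,"dp": [0,-4,113]},
], grip_force=25)

```text
schema error: expected keys gripper, dp, roll
```

>>> move_arm([
  {"gripper": 0,"dp": [0,-4,35],"roll": 0},
  {"gripper": 0,"dp": [0,-4,70],"roll": 0},
  {"gripper": 0,"dp": [0,-4,95],"roll": 0},
  {"gripper": 0,"dp": [0,-4,108],"roll": 0},
  {"gripper": 0,"dp": [0,-4,113],"roll": 0},
  {"gripper": 0,"dp": [0,-4,113],"roll": 0},
  {"gripper": 0.3,"dp": [0,-4,113],"roll": 0},
  {"gripper": 0.5,"dp": [0,-4,113],"roll": 0},
  {"gripper": 0.6,"dp": [0,-4,113],"roll": 0},
  {"gripper": 0.7,"dp": [0,-4,113],"roll": 0},
  {"gripper": 0.8,"dp": [0,-4,113],"roll": 0},
  {"gripper": 0.9,"dp": [0,-4,113],"roll": 0},
  {"gripper": 1,"dp": [0,-4,113],"roll": 0},
  {"gripper": 1,"dp": [0,-4,113],"roll": 0},
  {"gripper": 1,"dp": [0,-4,113],"roll": 0},
  {"gripper": 1,"dp": [0,-4,113],"roll": 0},
], grip_force=25)

```text
t: 3.2
position: [421.0, -28.0, 291.7]
eef_rot: [0.0, 1.0, -0.0, -0.0]
contact_force: [-0.6, -0.5, -0.1]
width: 0.381
```

>>> move_arm([
  {"gripper": 1,"dp": [0,0,-5],"roll": 0},
  {"gripper": 1,"dp": [0,0,-20],"roll": 0},
  {"gripper": 1,"dp": [0,0,-45],"roll": 0},
  {"gripper": 1,"dp": [0,-5,-70],"roll": 0},
  {"gripper": 1,"dp": [1,-17,-90],"roll": 0},
  {"gripper": 1,"dp": [2,-37,-100],"roll": 0},
  {"gripper": 1,"dp": [4,-65,-100],"roll": 0},
  {"gripper": 1,"dp": [5,-95,-100],"roll": 0},
  {"gripper": 1,"dp": [7,-128,-100],"roll": 0},
  {"gripper": 1,"dp": [9,-160,-100],"roll": 0},
  {"gripper": 1,"dp": [11,-193,-100],"roll": 0},
  {"gripper": 1,"dp": [13,-225,-100],"roll": 0},
  {"gripper": 1,"dp": [14,-255,-100],"roll": 0},
  {"gripper": 1,"dp": [15,-280,-100],"roll": 0},
  {"gripper": 1,"dp": [16,-300,-100],"roll": 0},
  {"gripper": 1,"dp": [17,-313,-100],"roll": 0},
  {"gripper": 1,"dp": [17,-320,-100],"roll": 0},
  {"gripper": 1,"dp": [17,-321,-100],"roll": 0},
  {"gripper": 1,"dp": [17,-321,-100],"roll": 0},
  {"gripper": 1,"dp": [17,-321,-100],"roll": 0},
])

```text
t: 4.87
position: [438.1, 292.1, 391.6]
eef_rot: [0.0, 1.0, -0.001, -0.0]
contact_force: [-0.1, -0.2, -2.7]
width: 0.383
```

```bash
cat > c.py <<'E'
from h import *
import sys
print(ctrl.sense()["position"],ctrl.sense()["contact_force"])
im,_=eyes.snapshot("scene");sd,_=eyes.snapshot("side");w,_=eyes.snapshot("wrist")
n=sys.argv[1];v=cv2.resize(im[170:330,120:340],(440,320));s=cv2.resize(sd[20:180,210:370],(320,320))
c=np.zeros((600,800,3),np.uint8);c[:320,:440]=v;c[:320,440:760]=s;c[320:]=cv2.resize(w[10:290],(800,280),interpolation=cv2.INTER_AREA)
save(n,c);save("full_"+n,w)
E
python3 c.py p1.png
```

```text
[438.1 292.1 391.6] [-0.1 -0.2 -2.7]
```

View pics/p1.png

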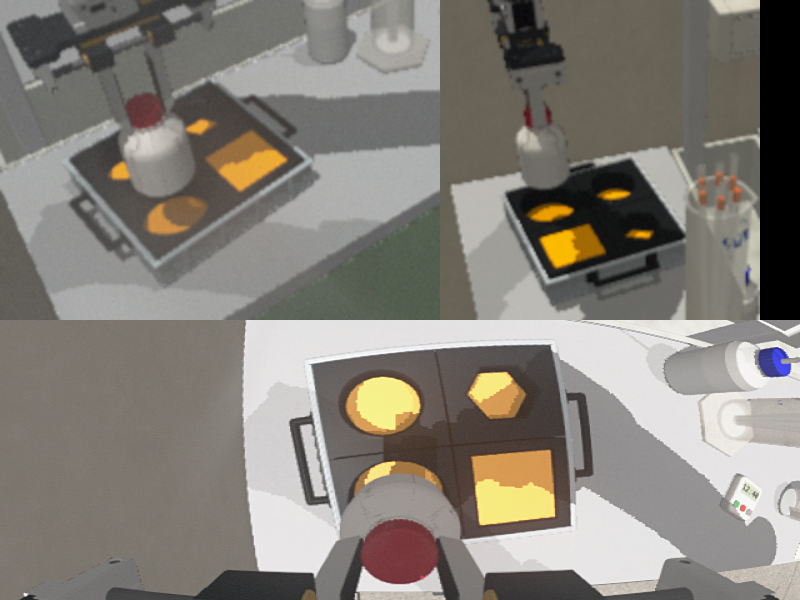

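```bash
cat > m2.py <<'E'
from h import *
im=np.ascontiguousarray(cv2.imread("pics/full_p1.png")[:,:,::-1]);cm=eyes.camera_model("wrist")
h=cv2.cvtColor(im,cv2.COLOR_RGB2HSV).astype(int);H,S,V=h[...,0],h[...,1],h[...,2]
def pts(mk,z):
    ct=max(cv2.findContours(mk.astype(np.uint8),0,1)[0],key=len)[:,0]
    return np.array([wcast(cm,u,v,z)[:2] for u,v in ct],np.float32)
B=np.zeros((400,640),bool);B[25:235,235:470]=1
am=(H>10)&(H<28)&(S>100)&(V>90)&B
for mk,s,c in comps(am,100):
    z=45 if s[0]>370 and s[1]>100 else 14
    q=pts(mk,z);r=cv2.minAreaRect(q);print("amber",c,s[4],z,r,cv2.minEnclosingCircle(q))
bl=((V<115)&B|am)
mk=cv2.morphologyEx(bl.astype(np.uint8),cv2.MORPH_OPEN,np.ones((13,13)))
mk=max(comps(mk,100),key=lambda x:x[1][4])
P=pts(mk[0],50);C=np.array([496.5,248.3]);a=np.radians(7.78);R=np.array([[np.cos(a),-np.sin(a)],[np.sin(a),np.cos(a)]])
L=(P-C)@R
for ax in(0,1):
  for sg in(-1,1):
    e=L[(sg*L[:,ax]>90)&(abs(L[:,1-ax])<80)]
    if len(e)>5:
        f=np.polyfit(e[:,1-ax],e[:,ax],1);print("edge",ax,sg,len(e),np.median(e[:,ax]),"slope",f[0])
E
python3 m2.py
```

```text
amber [397.3  84.6] 1607 14 ((556.5587158203125, 201.21286010742188), (60.928314208984375, 49.717994689941406), 38.39992141723633) ((555.390380859375, 202.6409454345703), 30.571300506591797)
amber [305.8 101.8] 1174 14 ((540.92138671875, 307.47528076171875), (68.2556381225586, 69.21183776855469), 23.252519607543945) ((540.4466552734375, 307.4164123535156), 34.89723587036133)
amber [410.9 176.4] 4405 45 ((450.8847961425781, 190.1396484375), (79.27510833740234, 75.15342712402344), 7.634127140045166) ((450.9399108886719, 190.5241241455078), 53.05817413330078)
amber [316.6 162.6] 868 14 ((457.858154296875, 294.4059143066406), (38.501121520996094, 84.06510162353516), 2.4137871265411377) ((438.8426818847656, 293.6042175292969), 42.03308868408203)
edge 0 -1 110 -101.2262662329787 slope 0.050819104864597245
edge 0 1 149 102.0084548480493 slope -0.0003326148833454306
edge 1 -1 141 -101.73737417428117 slope -0.00242169948494182
edge 1 1 114 103.94727732823623 slope 0.0830507700708946
```

>>> move_arm([
  {"gripper": 1,"dp": [0,-1,8],"roll": 0},
  {"gripper": 1,"dp": [0,-1,22],"roll": 0},
  {"gripper": 1,"dp": [0,-1,36],"roll": 0},
  {"gripper": 1,"dp": [0,-1,50],"roll": 0},
  {"gripper": 1,"dp": [0,-1,62],"roll": 0},
  {"gripper": 1,"dp": [0,-1,72],"roll": 0},
  {"gripper": 1,"dp": [0,-1,78],"roll": 0},
  {"gripper": 1,"dp": [0,-1,81],"roll": 0},
  {"gripper": 1,"dp": [0,-1,83],"roll": 0},
  {"gripper": 1,"dp": [0,-1,84.5],"roll": 0},
  {"gripper": 1,"dp": [0,-1,84.5],"roll": 0},
  {"gripper": 1,"dp": [0,-1,84.5],"roll": 0},
])

```text
t: 6.02
position: [438.1, 294.1, 307.5]
eef_rot: [-0.0, 1.0, -0.0, 0.0]
contact_force: [0.1, 0.1, -3.1]
width: 0.377
```

>>> move_arm([
  {"gripper": 1,"dp": [0,0,0.5],"roll": 0},
  {"gripper": 1,"dp": [0,0,1],"roll": 0},
  {"gripper": 1,"dp": [0,0,1.5],"roll": 0},
  {"gripper": 1,"dp": [0,0,1.8],"roll": 0},
  {"gripper": 1,"dp": [0,0,1.8],"roll": 0},
])

```text
t: 6.43
position: [438.1, 294.1, 305.7]
eef_rot: [-0.0, 1.0, -0.0, 0.0]
contact_force: [-0.9, -1.0, 3.2]
width: 0.381
```

>>> move_arm([
  {"gripper": 0.55,"dp": [0,0,0],"roll": 0},
  {"gripper": 0.45,"dp": [0,0,0],"roll": 0},
  {"gripper": 0.3,"dp": [0,0,0],"roll": 0},
  {"gripper": 0.2,"dp": [0,0,0],"roll": 0},
  {"gripper": 0.2,"dp": [0,0,-8],"roll": 0},
  {"gripper": 0.2,"dp": [0,0,-30],"roll": 0},
  {"gripper": 0.2,"dp": [0,0,-65],"roll": 0},
  {"gripper": 0,"dp": [0,0,-105],"roll": 0},
  {"gripper": 0,"dp": [-13,40,-115],"roll": 0},
  {"gripper": 0,"dp": [-27,80,-115],"roll": 0},
  {"gripper": 0,"dp": [-38,120,-115],"roll": 0},
  {"gripper": 0,"dp": [-38,160,-115],"roll": 0},
  {"gripper": 0,"dp": [-38,200,-115],"roll": 0},
  {"gripper": 0,"dp": [-38,240,-115],"roll": 0},
  {"gripper": 0,"dp": [-38,280,-115],"roll": 0},
  {"gripper": 0,"dp": [-38,320,-115],"roll": 0},
  {"gripper": 0,"dp": [-38,360,-115],"roll": 0},
  {"gripper": 0,"dp": [-38,400,-115],"roll": 0},
  {"gripper": 0,"dp": [-38,440,-115],"roll": 0},
  {"gripper": 0,"dp": [-38,480,-115],"roll": 0},
])

```text
t: 8.1
position: [399.4, -187.8, 421.2]
eef_rot: [0.0, 1.0, 0.0, 0.0]
contact_force: [1.3, -0.7, 0.8]
width: 1.0
```

>>> move_arm([
  {"gripper": 0,"dp": [30,16,0],"roll": 0},
  {"gripper": 0,"dp": [64,34,0],"roll": 0},
  {"gripper": 0,"dp": [98,52,0],"roll": 0},
  {"gripper": 0,"dp": [130,68,0],"roll": 0},
  {"gripper": 0,"dp": [155,80,0],"roll": 0},
  {"gripper": 0,"dp": [168,86,0],"roll": 0},
  {"gripper": 0,"dp": [172,87,0],"roll": 0},
  {"gripper": 0,"dp": [172,87,0],"roll": 0},
  {"gripper": 0,"dp": [172,87,0],"roll": 0},
])

```text
t: 8.85
position: [571.4, -272.6, 420.6]
eef_rot: [-0.0, 1.0, 0.0, -0.0]
contact_force: [-0.0, 0.0, -0.6]
width: 0.998
```

Run:
```python
from h import *
cm,im,d,H,S,V=wsnap("w2.png")
def pts(mk,z):
    ct=max(cv2.findContours(mk.astype(np.uint8),0,1)[0],key=len)[:,0]
    return np.array([wcast(cm,u,v,z)[:2] for u,v in ct],np.float32)
for mk,s,c in comps((H>100)&(H<128)&(S>120)&(V>50),150): print("blue",c,s,cv2.minEnclosingCircle(pts(mk,109)),cv2.fitEllipse(pts(mk,109)))
sd,_=eyes.snapshot("side");sc,_=eyes.snapshot("scene")
c=np.zeros((600,800,3),np.uint8);c[:350,:560]=cv2.resize(im,(560,350),interpolation=3);c[350:600,:400]=cv2.resize(sd[:400],(400,250),interpolation=3);c[350:,400:]=cv2.resize(sc,(400,250),interpolation=3)
save("p2.png",c)
```

```text
t 8.9 tcp [ 571.2 -272.6  420.8] w 1.0003308209418271
blue [611.8  16.3] [ 582    0   58   44 1450] ((842.7249145507812, -696.3292236328125), 97.91211700439453) ((834.712890625, -693.470947265625), (66.88549041748047, 188.3621063232422), 22.4722900390625)
blue [ 84.9 161.8] [ 71 148  30  32 597] ((612.219482421875, 3.0704243183135986), 26.79191780090332) ((613.4375610351562, 4.6957292556762695), (34.585845947265625, 49.214603424072266), 24.504249572753906)
blue [324.4 203.4] [301 182  45  37 619] ((570.4624633789062, -275.39776611328125), 22.070737838745117) ((569.1333618164062, -275.7975769042969), (37.164676666259766, 40.26325988769531), 17.10710906982422)
blue [584.8 244.2] [ 565  221   40   46 1196] ((508.30816650390625, -643.01025390625), 48.03777313232422) ((503.6671447753906, -644.0632934570312), (61.509700775146484, 96.30317687988281), 165.7393035888672)
```

View pics/p2.png

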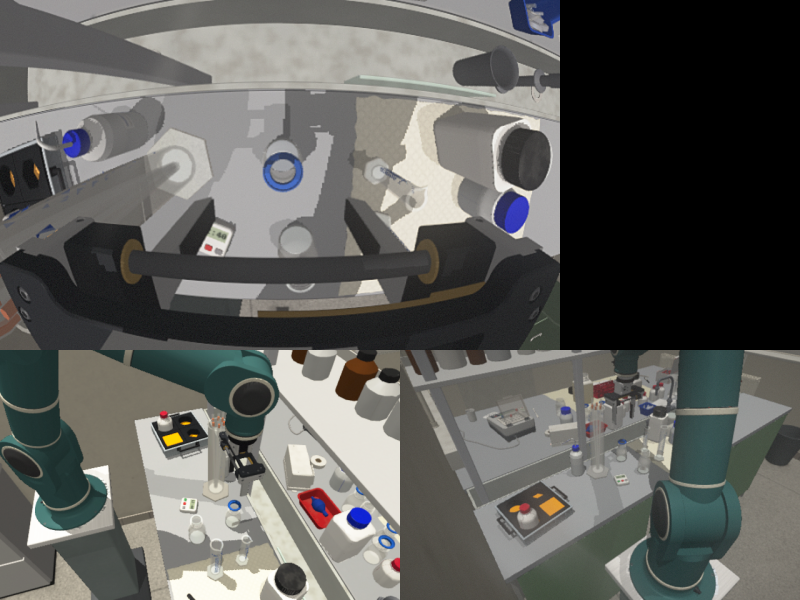

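>>> move_arm([
  {"gripper": 0,"dp": [0,2.5,30],"roll": 0},
  {"gripper": 0,"dp": [0,2.5,65],"roll": 0},
  {"gripper": 0,"dp": [0,2.5,100],"roll": 0},
  {"gripper": 0,"dp": [0,2.5,128],"roll": 0},
  {"gripper": 0,"dp": [0,2.5,143],"roll": 0},
  {"gripper": 0,"dp": [0,2.5,150],"roll": 0},
  {"gripper": 0,"dp": [0,2.5,150],"roll": 0},
  {"gripper": 0.25,"dp": [0,2.5,150],"roll": 0},
  {"gripper": 0.35,"dp": [0,2.5,150],"roll": 0},
  {"gripper": 0.42,"dp": [0,2.5,150],"roll": 0},
  {"gripper": 0.5,"dp": [0,2.5,150],"roll": 0},
  {"gripper": 0.6,"dp": [0,2.5,150],"roll": 0},
  {"gripper": 0.8,"dp": [0,2.5,150],"roll": 0},
  {"gripper": 1,"dp": [0,2.5,150],"roll": 0},
  {"gripper": 1,"dp": [0,2.5,150],"roll": 0},
  {"gripper": 1,"dp": [0,2.5,150],"roll": 0},
], grip_force=25)

```text
t: 10.33
position: [571.9, -275.5, 270.4]
eef_rot: [-0.0, 1.0, -0.0, 0.0]
contact_force: [-0.9, -0.0, 0.5]
width: 0.441
```

>>> move_arm([
  {"gripper": 1,"dp": [0,0,-5],"roll": 0},
  {"gripper": 1,"dp": [0,0,-18],"roll": 0},
  {"gripper": 1,"dp": [0,0,-40],"roll": 0},
  {"gripper": 1,"dp": [0,0,-68],"roll": 0},
  {"gripper": 1,"dp": [0,0,-98],"roll": 0},
  {"gripper": 1,"dp": [0,0,-122],"roll": 0},
  {"gripper": 1,"dp": [-4,0,-137],"roll": 0},
  {"gripper": 1,"dp": [-15,-5,-145],"roll": 0},
  {"gripper": 1,"dp": [-33,-12,-148],"roll": 0},
  {"gripper": 1,"dp": [-58,-24,-150],"roll": 0},
  {"gripper": 1,"dp": [-88,-38,-150],"roll": 0},
  {"gripper": 1,"dp": [-118,-53,-150],"roll": 0},
  {"gripper": 1,"dp": [-144,-68,-150],"roll": 0},
  {"gripper": 1,"dp": [-160,-86,-150],"roll": 0},
  {"gripper": 1,"dp": [-168,-110,-150],"roll": 0},
  {"gripper": 1,"dp": [-171,-138,-150],"roll": 0},
  {"gripper": 1,"dp": [-172,-170,-150],"roll": 0},
  {"gripper": 1,"dp": [-172,-203,-150],"roll": 0},
  {"gripper": 1,"dp": [-172,-236,-150],"roll": 0},
  {"gripper": 1,"dp": [-172,-269,-150],"roll": 0},
])

```text
t: 12.0
position: [399.4, -4.8, 421.4]
eef_rot: [0.0, 1.0, -0.0, 0.001]
contact_force: [1.6, 0.6, -1.0]
width: 0.439
```

>>> move_arm([
  {"gripper": 1,"dp": [0,-33,0],"roll": 0},
  {"gripper": 1,"dp": [4,-66,0],"roll": 0},
  {"gripper": 1,"dp": [14,-98,0],"roll": 0},
  {"gripper": 1,"dp": [28,-128,0],"roll": 0},
  {"gripper": 1,"dp": [44,-158,0],"roll": 0},
  {"gripper": 1,"dp": [61,-187,0],"roll": 0},
  {"gripper": 1,"dp": [78,-214,0],"roll": 0},
  {"gripper": 1,"dp": [95,-240,0],"roll": 0},
  {"gripper": 1,"dp": [111,-264,0],"roll": 0},
  {"gripper": 1,"dp": [124,-285,0],"roll": 0},
  {"gripper": 1,"dp": [133,-299,0],"roll": 0},
  {"gripper": 1,"dp": [139,-308,0],"roll": 0},
  {"gripper": 1,"dp": [141.5,-313,0],"roll": 0},
  {"gripper": 1,"dp": [141.5,-313,0],"roll": 0},
  {"gripper": 1,"dp": [141.5,-313,0],"roll": 0},
  {"gripper": 1,"dp": [141.5,-313,0],"roll": 0},
])

```text
t: 13.33
position: [541.3, 305.6, 420.7]
eef_rot: [0.0, 1.0, -0.0, 0.0]
contact_force: [0.2, 0.2, -1.6]
width: 0.434
```

```bash
python3 c.py p3.png
```

```text
[541.3 305.6 420.7] [ 0.2  0.2 -1.6]
```

View pics/p3.png

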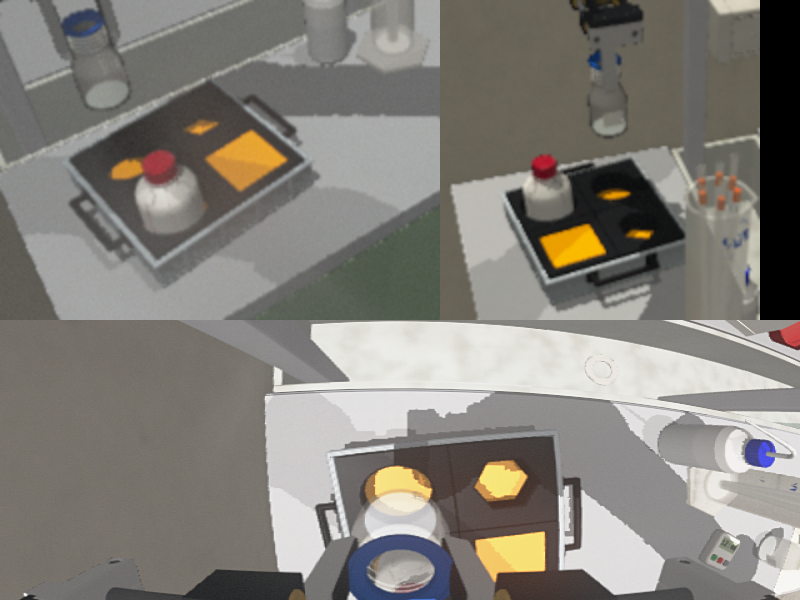

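>>> move_arm([
  {"gripper": 1,"dp": [0,-1.5,10],"roll": 0},
  {"gripper": 1,"dp": [0,-1.5,30],"roll": 0},
  {"gripper": 1,"dp": [0,-1.5,52],"roll": 0},
  {"gripper": 1,"dp": [0,-1.5,72],"roll": 0},
  {"gripper": 1,"dp": [0,-1.5,88],"roll": 0},
  {"gripper": 1,"dp": [0,-1.5,100],"roll": 0},
  {"gripper": 1,"dp": [0,-1.5,110],"roll": 0},
  {"gripper": 1,"dp": [0,-1.5,119],"roll": 0},
  {"gripper": 1,"dp": [0,-1.5,126],"roll": 0},
  {"gripper": 1,"dp": [0,-1.5,131],"roll": 0},
  {"gripper": 1,"dp": [0,-1.5,134],"roll": 0},
  {"gripper": 1,"dp": [0,-1.5,135],"roll": 0},
  {"gripper": 1,"dp": [0,-1.5,135],"roll": 0},
  {"gripper": 1,"dp": [0,-1.5,135],"roll": 0},
])

```text
t: 14.65
position: [541.6, 308.1, 285.8]
eef_rot: [-0.0, 1.0, -0.0, 0.0]
contact_force: [0.2, 0.5, -2.0]
width: 0.438
```

>>> move_arm([
  {"gripper": 1,"dp": [0,0,0.5],"roll": 0},
  {"gripper": 1,"dp": [0,0,0.9],"roll": 0},
  {"gripper": 1,"dp": [0,0,1.3],"roll": 0},
  {"gripper": 1,"dp": [0,0,1.6],"roll": 0},
  {"gripper": 1,"dp": [0,0,1.6],"roll": 0},
])

```text
t: 15.07
position: [541.7, 308.0, 284.4]
eef_rot: [-0.0, 1.0, -0.0, 0.0]
contact_force: [-0.9, -1.8, 6.6]
width: 0.439
```

>>> move_arm([
  {"gripper": 0.5,"dp": [0,0,0],"roll": 0},
  {"gripper": 0.4,"dp": [0,0,0],"roll": 0},
  {"gripper": 0.25,"dp": [0,0,0],"roll": 0},
  {"gripper": 0.15,"dp": [0,0,0],"roll": 0},
  {"gripper": 0.15,"dp": [0,0,-8],"roll": 0},
  {"gripper": 0.15,"dp": [0,0,-30],"roll": 0},
  {"gripper": 0.1,"dp": [0,0,-65],"roll": 0},
  {"gripper": 0,"dp": [0,0,-105],"roll": 0},
  {"gripper": 0,"dp": [0,0,-135],"roll": 0},
  {"gripper": 0,"dp": [-20,35,-135],"roll": 0},
  {"gripper": 0,"dp": [-40,70,-135],"roll": 0},
  {"gripper": 0,"dp": [-60,105,-135],"roll": 0},
  {"gripper": 0,"dp": [-80,140,-135],"roll": 0},
  {"gripper": 0,"dp": [-100,175,-135],"roll": 0},
  {"gripper": 0,"dp": [-120,210,-135],"roll": 0},
  {"gripper": 0,"dp": [-140,245,-135],"roll": 0},
  {"gripper": 0,"dp": [-142,285,-135],"roll": 0},
  {"gripper": 0,"dp": [-142,325,-135],"roll": 0},
  {"gripper": 0,"dp": [-142,365,-135],"roll": 0},
  {"gripper": 0,"dp": [-142,405,-135],"roll": 0},
])

```text
t: 16.73
position: [398.7, -98.7, 419.7]
eef_rot: [0.0, 1.0, 0.0, 0.001]
contact_force: [1.7, 0.7, 0.3]
width: 1.0
```

>>> move_arm([
  {"gripper": 0,"dp": [0,35,-5],"roll": 0},
  {"gripper": 0,"dp": [0,70,-10],"roll": 0},
  {"gripper": 0,"dp": [0,105,-15],"roll": 0},
  {"gripper": 0,"dp": [20,138,-20],"roll": 0},
  {"gripper": 0,"dp": [42,170,-20],"roll": 0},
  {"gripper": 0,"dp": [64,202,-20],"roll": 0},
  {"gripper": 0,"dp": [86,234,-20],"roll": 0},
  {"gripper": 0,"dp": [108,266,-20],"roll": 0},
  {"gripper": 0,"dp": [130,297,-20],"roll": 0},
  {"gripper": 0,"dp": [145,317,-20],"roll": 0},
  {"gripper": 0,"dp": [151,326,-20],"roll": 0},
  {"gripper": 0,"dp": [151,326,-20],"roll": 0},
  {"gripper": 0,"dp": [151,326,-20],"roll": 0},
])

```text
t: 17.82
position: [550.4, -422.8, 438.6]
eef_rot: [-0.0, 1.0, -0.0, -0.0]
contact_force: [-0.3, 0.1, 0.3]
width: 1.001
```

Run:
```python
from h import *
cm,im,d,H,S,V=wsnap("w3.png")
np.savez("w3.npz",d=d)
save("w3v.png",cv2.resize(im[60:270,190:450],(743,600),interpolation=2))
import pickle;pickle.dump(cm,open("w3.pkl","wb"))
```

```text
t 17.8667 tcp [ 550.2 -422.3  439. ] w 1.0041766673348875
```

View pics/w3v.png

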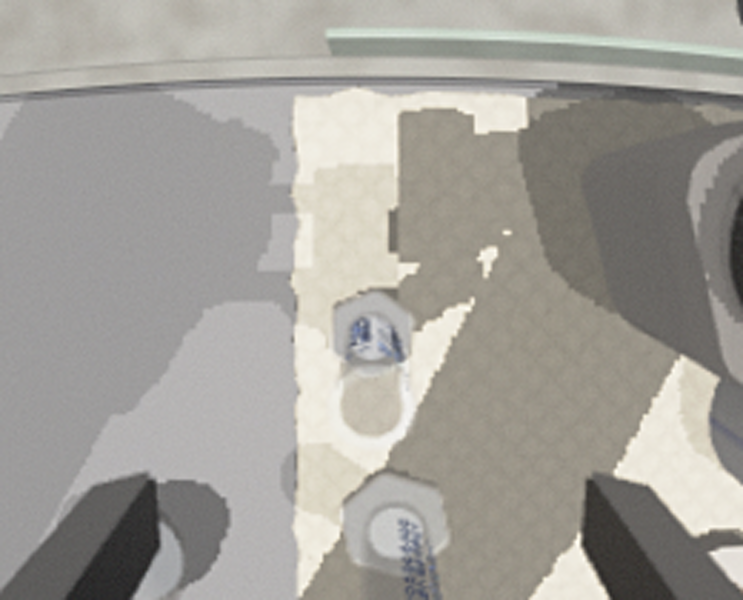

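Run:
```python
from h import *
import pickle;cm=pickle.load(open("w3.pkl","rb"))
print(wcast(cm,320.5,200.7,146),wcast(cm,320.5,176.5,8))
a,b=wcast(cm,190+333/2.858,176.5,8),wcast(cm,190+412/2.858,176.5,8);print("foot w",a,b)
print(wcast(cm,190+333/2.858,200.7,146),wcast(cm,190+414/2.858,200.7,146))
```

```text
[ 550.3 -423.1  146. ] [ 548.6 -423.5    8. ]
foot w [ 548.6 -404.7    8. ] [ 548.6 -441.9    8. ]
[ 550.3 -410.4  146. ] [ 550.3 -436.2  146. ]
```

>>> move_arm([
  {"gripper": 0,"dp": [-0.5,0.8,25],"roll": 0},
  {"gripper": 0,"dp": [-0.5,0.8,55],"roll": 0},
  {"gripper": 0,"dp": [-0.5,0.8,85],"roll": 0},
  {"gripper": 0,"dp": [-0.5,0.8,112],"roll": 0},
  {"gripper": 0,"dp": [-0.5,0.8,130],"roll": 0},
  {"gripper": 0,"dp": [-0.5,0.8,139],"roll": 0},
  {"gripper": 0,"dp": [-0.5,0.8,140],"roll": 0},
  {"gripper": 0.3,"dp": [-0.5,0.8,140],"roll": 0},
  {"gripper": 0.5,"dp": [-0.5,0.8,140],"roll": 0},
  {"gripper": 0.6,"dp": [-0.5,0.8,140],"roll": 0},
  {"gripper": 0.66,"dp": [-0.5,0.8,140],"roll": 0},
  {"gripper": 0.7,"dp": [-0.5,0.8,140],"roll": 0},
  {"gripper": 0.75,"dp": [-0.5,0.8,140],"roll": 0},
  {"gripper": 0.8,"dp": [-0.5,0.8,140],"roll": 0},
  {"gripper": 0.9,"dp": [-0.5,0.8,140],"roll": 0},
  {"gripper": 1,"dp": [-0.5,0.8,140],"roll": 0},
  {"gripper": 1,"dp": [-0.5,0.8,140],"roll": 0},
  {"gripper": 1,"dp": [-0.5,0.8,140],"roll": 0},
  {"gripper": 1,"dp": [-0.5,0.8,140],"roll": 0},
], grip_force=20)

```text
t: 19.45
position: [549.9, -423.8, 298.6]
eef_rot: [-0.0, 1.0, -0.0, -0.0]
contact_force: [0.0, 0.3, -1.4]
width: 0.261
```

>>> move_arm([
  {"gripper": 1,"dp": [0,0,-5],"roll": 0},
  {"gripper": 1,"dp": [0,0,-18],"roll": 0},
  {"gripper": 1,"dp": [0,0,-40],"roll": 0},
  {"gripper": 1,"dp": [0,0,-68],"roll": 0},
  {"gripper": 1,"dp": [0,0,-98],"roll": 0},
  {"gripper": 1,"dp": [0,0,-125],"roll": 0},
  {"gripper": 1,"dp": [-2,-4,-145],"roll": 0},
  {"gripper": 1,"dp": [-9,-14,-157],"roll": 0},
  {"gripper": 1,"dp": [-22,-32,-163],"roll": 0},
  {"gripper": 1,"dp": [-38,-55,-165],"roll": 0},
  {"gripper": 1,"dp": [-56,-81,-165],"roll": 0},
  {"gripper": 1,"dp": [-74,-108,-165],"roll": 0},
  {"gripper": 1,"dp": [-92,-135,-165],"roll": 0},
  {"gripper": 1,"dp": [-110,-162,-165],"roll": 0},
  {"gripper": 1,"dp": [-126,-190,-165],"roll": 0},
  {"gripper": 1,"dp": [-139,-219,-165],"roll": 0},
  {"gripper": 1,"dp": [-147,-250,-165],"roll": 0},
  {"gripper": 1,"dp": [-150,-282,-165],"roll": 0},
  {"gripper": 1,"dp": [-150,-314,-165],"roll": 0},
  {"gripper": 1,"dp": [-150,-346,-165],"roll": 0},
])

```text
t: 21.12
position: [399.3, -76.1, 464.9]
eef_rot: [0.001, 1.0, -0.0, 0.001]
contact_force: [1.3, 0.2, -1.9]
width: 0.262
```

>>> move_arm([
  {"gripper": 1,"dp": [0,-32,0],"roll": 0},
  {"gripper": 1,"dp": [3,-63,0],"roll": 0},
  {"gripper": 1,"dp": [12,-92,0],"roll": 0},
  {"gripper": 1,"dp": [27,-118,0],"roll": 0},
  {"gripper": 1,"dp": [45,-143,0],"roll": 0},
  {"gripper": 1,"dp": [64,-168,0],"roll": 0},
  {"gripper": 1,"dp": [84,-193,0],"roll": 0},
  {"gripper": 1,"dp": [104,-217,0],"roll": 0},
  {"gripper": 1,"dp": [122,-239,0],"roll": 0},
  {"gripper": 1,"dp": [137,-257,0],"roll": 0},
  {"gripper": 1,"dp": [148,-271,0],"roll": 0},
  {"gripper": 1,"dp": [154,-278,0],"roll": 0},
  {"gripper": 1,"dp": [155.5,-280.5,0],"roll": 0},
  {"gripper": 1,"dp": [155.5,-280.5,0],"roll": 0},
  {"gripper": 1,"dp": [155.5,-280.5,0],"roll": 0},
  {"gripper": 1,"dp": [155.5,-280.5,0],"roll": 0},
])

```text
t: 22.45
position: [555.2, 201.8, 464.2]
eef_rot: [0.0, 1.0, -0.001, 0.0]
contact_force: [0.4, -0.3, -2.6]
width: 0.265
```

```bash
python3 c.py p4.png
```

```text
[555.2 201.8 464.2] [ 0.4 -0.3 -2.6]
```

View pics/p4.png

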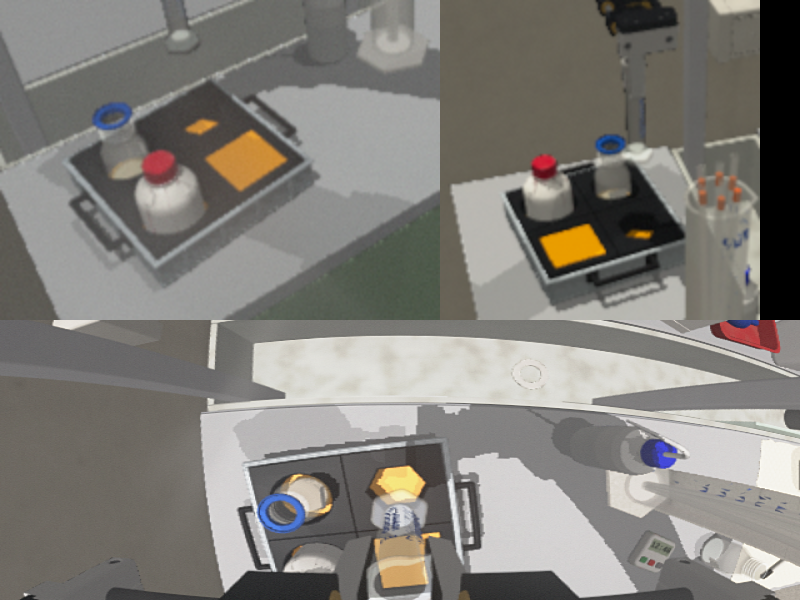

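>>> move_arm([
  {"gripper": 1,"dp": [0,-1,10],"roll": 0},
  {"gripper": 1,"dp": [0,-1,32],"roll": 0},
  {"gripper": 1,"dp": [0,-1,57],"roll": 0},
  {"gripper": 1,"dp": [0,-1,80],"roll": 0},
  {"gripper": 1,"dp": [0,-1,98],"roll": 0},
  {"gripper": 1,"dp": [0,-1,111],"roll": 0},
  {"gripper": 1,"dp": [0,-1,121],"roll": 0},
  {"gripper": 1,"dp": [0,-1,130],"roll": 0},
  {"gripper": 1,"dp": [0,-1,138],"roll": 0},
  {"gripper": 1,"dp": [0,-1,145],"roll": 0},
  {"gripper": 1,"dp": [0,-1,149],"roll": 0},
  {"gripper": 1,"dp": [0,-1,151],"roll": 0},
  {"gripper": 1,"dp": [0,-1,152],"roll": 0},
  {"gripper": 1,"dp": [0,-1,152],"roll": 0},
  {"gripper": 1,"dp": [0,-1,152],"roll": 0},
])

```text
t: 23.85
position: [555.6, 203.7, 312.1]
eef_rot: [-0.0, 1.0, -0.0, 0.0]
contact_force: [-0.5, 0.3, -2.7]
width: 0.264
```

>>> move_arm([
  {"gripper": 1,"dp": [0,0,0.5],"roll": 0},
  {"gripper": 1,"dp": [0,0,0.9],"roll": 0},
  {"gripper": 1,"dp": [0,0,1.3],"roll": 0},
  {"gripper": 1,"dp": [0,0,1.6],"roll": 0},
  {"gripper": 1,"dp": [0,0,1.6],"roll": 0},
])

```text
t: 24.27
position: [555.5, 203.7, 310.4]
eef_rot: [-0.0, 1.0, -0.0, 0.0]
contact_force: [-1.0, -0.7, 0.9]
width: 0.26
```

>>> move_arm([
  {"gripper": 1,"dp": [0,0,0.4],"roll": 0},
  {"gripper": 1,"dp": [0,0,0.5],"roll": 0},
  {"gripper": 1,"dp": [0,0,0.5],"roll": 0},
])

```text
t: 24.52
position: [555.6, 203.9, 310.3]
eef_rot: [-0.0, 1.0, -0.0, 0.0]
contact_force: [-1.1, -0.7, 9.1]
width: 0.265
```

>>> move_arm([
  {"gripper": 0.7,"dp": [0,0,0],"roll": 0},
  {"gripper": 0.6,"dp": [0,0,0],"roll": 0},
  {"gripper": 0.5,"dp": [0,0,0],"roll": 0},
  {"gripper": 0.4,"dp": [0,0,0],"roll": 0},
  {"gripper": 0.3,"dp": [0,0,-6],"roll": 0},
  {"gripper": 0.3,"dp": [0,0,-25],"roll": 0},
  {"gripper": 0.3,"dp": [0,0,-55],"roll": 0},
  {"gripper": 0.2,"dp": [0,0,-90],"roll": 0},
  {"gripper": 0,"dp": [-10,10,-115],"roll": 0},
  {"gripper": 0,"dp": [-32,40,-120],"roll": 0},
  {"gripper": 0,"dp": [-54,70,-120],"roll": 0},
  {"gripper": 0,"dp": [-76,100,-120],"roll": 0},
  {"gripper": 0,"dp": [-98,130,-120],"roll": 0},
  {"gripper": 0,"dp": [-120,160,-120],"roll": 0},
  {"gripper": 0,"dp": [-138,195,-120],"roll": 0},
  {"gripper": 0,"dp": [-142,235,-120],"roll": 0},
  {"gripper": 0,"dp": [-142,275,-110],"roll": 0},
  {"gripper": 0,"dp": [-142,315,-100],"roll": 0},
  {"gripper": 0,"dp": [-135,350,-90],"roll": 0},
  {"gripper": 0,"dp": [-125,365,-80],"roll": 0},
])

```text
t: 26.18
position: [429.6, -165.6, 389.6]
eef_rot: [0.001, 1.0, -0.002, 0.0]
contact_force: [-0.1, -0.6, 0.5]
width: 1.003
```

>>> move_arm([
  {"gripper": 0,"dp": [2,0,0],"roll": 0},
  {"gripper": 0,"dp": [2,0,0],"roll": 0},
  {"gripper": 0,"dp": [2,0,0],"roll": 0},
])

```text
t: 26.43
position: [432.5, -160.5, 390.0]
eef_rot: [-0.0, 1.0, 0.0, 0.0]
contact_force: [0.5, 0.0, 0.1]
width: 0.996
```

Run:
```python
from h import *
import pickle
cm,im,d,H,S,V=wsnap("w4.png");pickle.dump(cm,open("w4.pkl","wb"))
sd,_=eyes.snapshot("side")
c=np.zeros((600,800,3),np.uint8);c[:,:560]=cv2.resize(im[120:255,255:381],(560,600),interpolation=2);c[:240,560:]=cv2.resize(sd[80:240,210:370],(240,240))
save("p5.png",c)
```

```text
t 26.4833 tcp [ 432.4 -160.3  390.2] w 1.0017011585784155
```

View pics/p5.png

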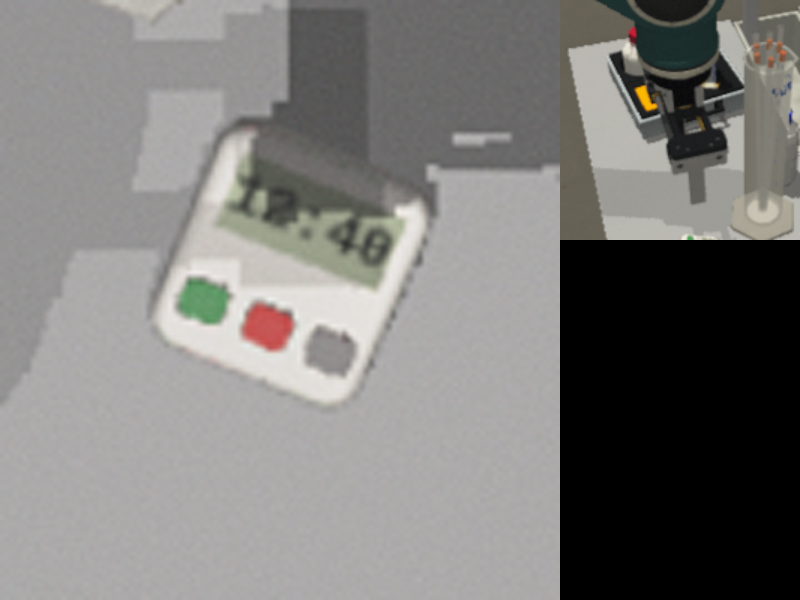

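Run:
```python
from h import *
import pickle;cm=pickle.load(open("w4.pkl","rb"));print(cm["origin"])
E_={"L":((160,285),(215,152)),"R":((420,248),(370,372)),"T":((255,122),(415,180)),"B":((175,345),(310,400))}
for z in(8,15):
    P={k:[wcast(cm,255+u/4.444,120+v/4.444,z)[:2] for u,v in p] for k,p in E_.items()}
    for k,(a,b) in P.items(): print(z,k,a,b,np.degrees(np.arctan2(*(b-a)[::-1]))%180)
    for k,j in(("L","R"),("T","B")):
        a,b=P[k];n=b-a;n=np.array([-n[1],n[0]])/np.linalg.norm(n);print(k+j,"dist",abs((np.mean(P[j],0)-a)@n),"n",n,"mid",((np.mean(P[j],0)+a)@n)/2)
    na,nb=[(lambda a,b:np.array([-(b-a)[1],(b-a)[0]])/np.linalg.norm(b-a))(*P[k]) for k in "LT"]
    print("centre",np.linalg.solve([na,nb],[(np.mean(P["R"],0)+P["L"][0])@na/2,(np.mean(P["B"],0)+P["T"][0])@nb/2]))
```

```text
[ 502.2 -160.   370.6]
8 L [ 430. -126.] [ 465.9 -141.1] 157.09169260751128
8 R [ 440.2 -195.8] [ 405.9 -182.8] 159.362215300841
8 T [ 473.8 -151.7] [ 458.6 -194.1] 70.19055452433916
8 B [ 413.4 -129.8] [ 397.9 -166.5] 67.14537139473403
LR dist 61.06179027142386 n [0.4 0.9] mid 20.813453856926348
TB dist 65.35090864059437 n [ 0.9 -0.3] mid 464.5269153224395
centre [ 435.6 -161.5]
15 L [ 431.4 -126.6] [ 466.6 -141.5] 157.09169260751125
15 R [ 441.4 -195.1] [ 407.7 -182.4] 159.36221530084092
15 T [ 474.4 -151.9] [ 459.4 -193.5] 70.19055452433916
15 B [ 415.1 -130.3] [ 399.9 -166.4] 67.14537139473408
LR dist 59.88283930477178 n [0.4 0.9] mid 21.340939685548275
TB dist 64.0891454893512 n [ 0.9 -0.3] mid 465.7271768621977
centre [ 436.9 -161.4]
```

>>> move_arm([
  {"gripper": 0,"dp": [3.5,1.5,20],"roll": 0.1},
  {"gripper": 0,"dp": [3.5,1.5,50],"roll": 0.2},
  {"gripper": 0,"dp": [3.5,1.5,80],"roll": 0.3},
  {"gripper": 0,"dp": [3.5,1.5,105],"roll": 0.384},
  {"gripper": 0,"dp": [3.5,1.5,120],"roll": 0.384},
  {"gripper": 0,"dp": [3.5,1.5,138],"roll": 0.384},
  {"gripper": 0,"dp": [3.5,1.5,155],"roll": 0.384},
  {"gripper": 0,"dp": [3.5,1.5,168],"roll": 0.384},
  {"gripper": 0,"dp": [3.5,1.5,177],"roll": 0.384},
  {"gripper": 0,"dp": [3.5,1.5,182],"roll": 0.384},
  {"gripper": 0,"dp": [3.5,1.5,184],"roll": 0.384},
  {"gripper": 0,"dp": [3.5,1.5,184],"roll": 0.384},
  {"gripper": 0,"dp": [3.5,1.5,184],"roll": 0.384},
])

```text
t: 27.62
position: [436.1, -162.8, 206.3]
eef_rot: [0.0, 0.982, -0.191, 0.0]
contact_force: [0.2, -0.7, 0.5]
width: 0.999
```

Run:
```python
from h import *
cm,im,d,H,S,V=wsnap("w5.png");print(ctrl.sense()["contact_force"])
sd,_=eyes.snapshot("side")
c=np.zeros((600,800,3),np.uint8);c[:300,:480]=cv2.resize(im,(480,300),interpolation=3);c[300:,:]=cv2.resize(sd[170:320,200:600],(800,300))
save("p6.png",c)
```

```text
t 27.6667 tcp [ 436.1 -162.9  206.3] w 0.9934004950646723
[-0.3  0.7  0.7]
```

View pics/p6.png

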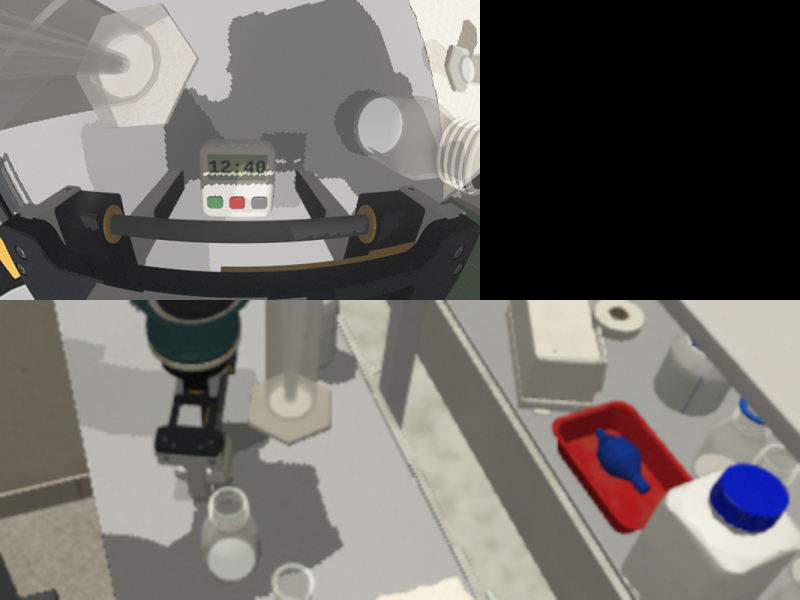

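>>> move_arm([
  {"gripper": 0.15,"dp": [0,0,0],"roll": 0},
  {"gripper": 0.22,"dp": [0,0,0],"roll": 0},
  {"gripper": 0.28,"dp": [0,0,0],"roll": 0},
  {"gripper": 0.32,"dp": [0,0,0],"roll": 0},
  {"gripper": 0.36,"dp": [0,0,0],"roll": 0},
  {"gripper": 0.45,"dp": [0,0,0],"roll": 0},
  {"gripper": 0.6,"dp": [0,0,0],"roll": 0},
  {"gripper": 0.6,"dp": [0,0,0],"roll": 0},
  {"gripper": 0.6,"dp": [0,0,0],"roll": 0},
], grip_force=15)

```text
t: 28.47
position: [435.9, -162.8, 205.6]
eef_rot: [-0.0, 0.982, -0.191, -0.0]
contact_force: [-0.3, 0.0, 0.6]
width: 0.636
```

>>> move_arm([
  {"gripper": 0.6,"dp": [0,0,-4],"roll": 0},
  {"gripper": 0.6,"dp": [0,0,-15],"roll": 0},
  {"gripper": 0.6,"dp": [0,0,-35],"roll": 0},
  {"gripper": 0.6,"dp": [0,0,-62],"roll": 0},
  {"gripper": 0.6,"dp": [-7,3,-92],"roll": 0},
  {"gripper": 0.6,"dp": [-17,7,-122],"roll": -0.04},
  {"gripper": 0.6,"dp": [-27,11,-150],"roll": -0.1},
  {"gripper": 0.6,"dp": [-35,14,-170],"roll": -0.18},
  {"gripper": 0.6,"dp": [-37,15,-180],"roll": -0.27},
  {"gripper": 0.6,"dp": [-37,15,-184],"roll": -0.36},
  {"gripper": 0.6,"dp": [-37,15,-185],"roll": -0.44},
  {"gripper": 0.6,"dp": [-37,15,-185],"roll": -0.5},
  {"gripper": 0.6,"dp": [-37,15,-185],"roll": -0.519},
  {"gripper": 0.6,"dp": [-37,15,-185],"roll": -0.519},
  {"gripper": 0.6,"dp": [-37,15,-185],"roll": -0.519},
])

```text
t: 29.72
position: [395.9, -162.8, 390.9]
eef_rot: [0.0, 0.998, 0.066, 0.0]
contact_force: [-0.2, 0.4, -0.9]
width: 0.631
```

>>> move_arm([
  {"gripper": 0.6,"dp": [1,-6,0],"roll": 0},
  {"gripper": 0.6,"dp": [3,-20,0],"roll": 0},
  {"gripper": 0.6,"dp": [6,-43,0],"roll": 0},
  {"gripper": 0.6,"dp": [10,-72,0],"roll": 0},
  {"gripper": 0.6,"dp": [14,-103,0],"roll": 0},
  {"gripper": 0.6,"dp": [18,-134,0],"roll": 0},
  {"gripper": 0.6,"dp": [23,-165,0],"roll": 0},
  {"gripper": 0.6,"dp": [30,-196,0],"roll": 0},
  {"gripper": 0.6,"dp": [41,-225,0],"roll": 0},
  {"gripper": 0.6,"dp": [54,-252,0],"roll": 0},
  {"gripper": 0.6,"dp": [68,-279,0],"roll": 0},
  {"gripper": 0.6,"dp": [81,-303,0],"roll": 0},
  {"gripper": 0.6,"dp": [92,-322,0],"roll": 0},
  {"gripper": 0.6,"dp": [99,-335,0],"roll": 0},
  {"gripper": 0.6,"dp": [102,-341,0],"roll": 0},
  {"gripper": 0.6,"dp": [102.4,-342.2,0],"roll": 0},
  {"gripper": 0.6,"dp": [102.4,-342.2,0],"roll": 0},
  {"gripper": 0.6,"dp": [102.4,-342.2,0],"roll": 0},
])

```text
t: 31.22
position: [451.2, 189.2, 390.6]
eef_rot: [0.0, 0.998, 0.067, -0.0]
contact_force: [0.8, -0.7, -0.9]
width: 0.632
```

```bash
python3 c.py p7.png
python3 - <<'E'
from h import *
s=ctrl.sense();print(np.degrees(2*np.arctan2(s["eef_rot"][2],s["eef_rot"][1])))
E
```

```text
[451.2 189.2 390.6] [ 0.8 -0.7 -0.9]
7.652533766341573
```

View pics/p7.png

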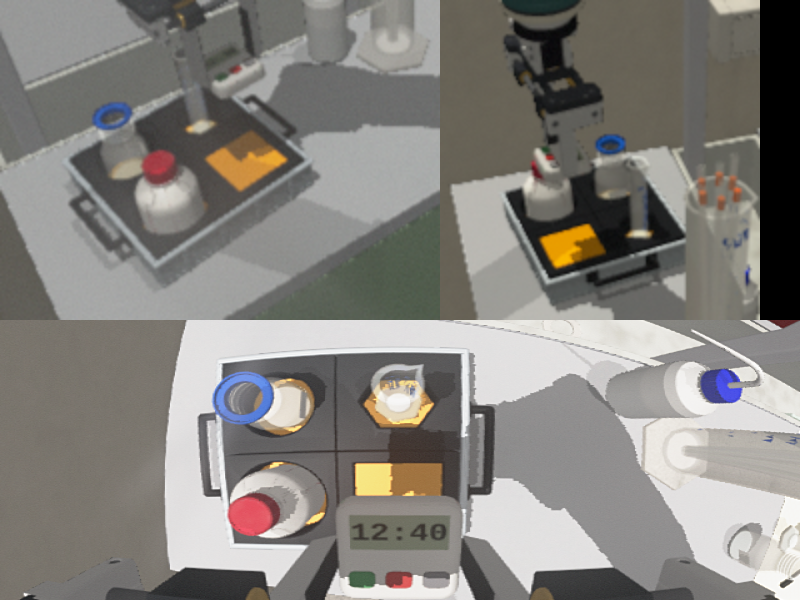

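>>> move_arm([
  {"gripper": 0.6,"dp": [0,0,10],"roll": 0},
  {"gripper": 0.6,"dp": [0,0,30],"roll": 0},
  {"gripper": 0.6,"dp": [0,0,54],"roll": 0},
  {"gripper": 0.6,"dp": [0,0,77],"roll": 0},
  {"gripper": 0.6,"dp": [0,0,96],"roll": 0},
  {"gripper": 0.6,"dp": [0,0,110],"roll": 0},
  {"gripper": 0.6,"dp": [0,0,120],"roll": 0},
  {"gripper": 0.6,"dp": [0,0,127],"roll": 0},
  {"gripper": 0.6,"dp": [0,0,131],"roll": 0},
  {"gripper": 0.6,"dp": [0,0,132],"roll": 0},
  {"gripper": 0.6,"dp": [0,0,132],"roll": 0},
  {"gripper": 0.6,"dp": [0,0,132],"roll": 0},
])

```text
t: 32.37
position: [451.7, 190.1, 259.2]
eef_rot: [-0.0, 0.998, 0.067, 0.0]
contact_force: [-0.2, 0.6, -1.6]
width: 0.635
```

Run:
```python
from h import *
cm,im,d,H,S,V=wsnap("w6.png");print(ctrl.sense()["contact_force"])
save("p8.png",cv2.resize(im[60:260,200:460],(780,600)))
```

```text
t 32.4167 tcp [451.7 190.1 259.3] w 0.6341920923930181
[ 0.   0.4 -1.4]
```

View pics/p8.png

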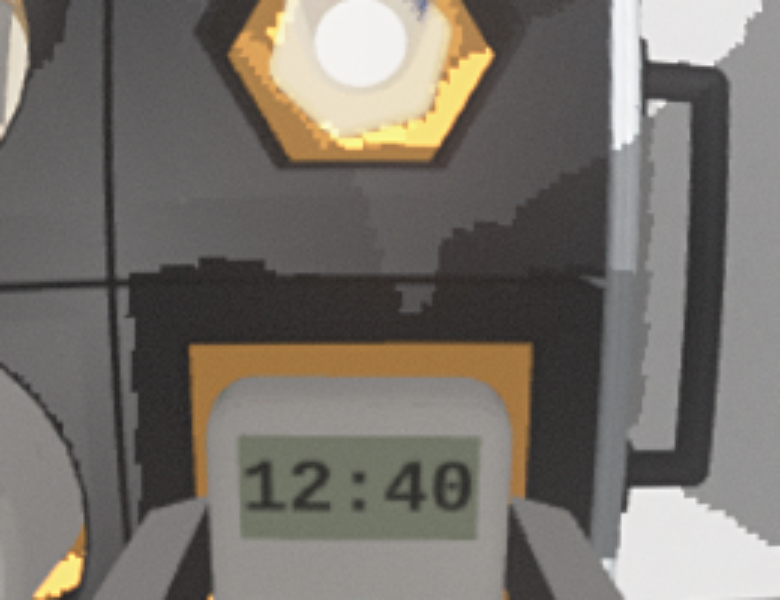

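>>> move_arm([
  {"gripper": 0.6,"dp": [0,0,2],"roll": 0},
  {"gripper": 0.6,"dp": [0,0,4],"roll": 0},
  {"gripper": 0.6,"dp": [0,0,6],"roll": 0},
  {"gripper": 0.6,"dp": [0,0,7],"roll": 0},
  {"gripper": 0.6,"dp": [0,0,7.5],"roll": 0},
  {"gripper": 0.6,"dp": [0,0,7.5],"roll": 0},
])

```text
t: 32.92
position: [451.4, 190.0, 251.0]
eef_rot: [-0.0, 0.998, 0.067, -0.0]
contact_force: [0.7, 0.7, -0.3]
width: 0.629
```

>>> move_arm([
  {"gripper": 0.6,"dp": [0,0,0.4],"roll": 0},
  {"gripper": 0.6,"dp": [0,0,0.8],"roll": 0},
  {"gripper": 0.6,"dp": [0,0,1.1],"roll": 0},
  {"gripper": 0.6,"dp": [0,0,1.1],"roll": 0},
])

```text
t: 33.25
position: [451.5, 190.1, 250.5]
eef_rot: [0.0, 0.998, 0.067, 0.0]
contact_force: [-3.9, -2.1, 11.4]
width: 0.634
```

>>> move_arm([
  {"gripper": 0.32,"dp": [0,0,-0.5],"roll": 0},
  {"gripper": 0.26,"dp": [0,0,-0.5],"roll": 0},
  {"gripper": 0.2,"dp": [0,0,-0.5],"roll": 0},
  {"gripper": 0.2,"dp": [0,0,-0.5],"roll": 0},
  {"gripper": 0.2,"dp": [0,0,-5],"roll": 0},
  {"gripper": 0.2,"dp": [0,0,-20],"roll": 0},
  {"gripper": 0.2,"dp": [0,0,-50],"roll": 0},
  {"gripper": 0.2,"dp": [0,0,-85],"roll": 0},
  {"gripper": 0.2,"dp": [0,0,-120],"roll": 0},
  {"gripper": 0.2,"dp": [0,0,-145],"roll": 0},
  {"gripper": 0.2,"dp": [-10,20,-155],"roll": 0},
  {"gripper": 0.2,"dp": [-20,50,-155],"roll": 0},
  {"gripper": 0.2,"dp": [-30,80,-155],"roll": 0},
  {"gripper": 0.2,"dp": [-35,95,-155],"roll": 0},
  {"gripper": 0.2,"dp": [-35,95,-155],"roll": 0},
])

```text
t: 34.5
position: [429.1, 88.2, 405.3]
eef_rot: [0.001, 0.998, 0.065, 0.0]
contact_force: [0.1, 0.1, -0.1]
width: 0.798
```

Run:
```python
from h import *
cm,im,d,H,S,V=wsnap("w7.png");sd,dd=eyes.snapshot("side");sc,ds=eyes.snapshot("scene")
for n,dep,xy in(("side",dd,None),("scene",ds,None)):
    P=cloud(eyes.camera_model(n),dep)
    for nm,x,y,r in(("cap",438,293,14),("ring",541,308,28),("cyl",555,203,14),("timer",451.5,190,28),("bare",428,-295,28),("tall",453,-436,28)):
        q=P[(np.hypot(P[...,0]-x,P[...,1]-y)<r)&(P[...,2]<230)&(P[...,2]>0)];print(n,nm,len(q),np.percentile(q[:,2],[50,95,99]) if len(q) else "")
c=np.zeros((600,800,3),np.uint8);c[:320,:440]=cv2.resize(sc[170:330,120:340],(440,320));c[:320,440:]=cv2.resize(sd[90:390,200:480],(360,320));c[320:]=cv2.resize(im[40:264],(800,280))
save("p9.png",c)
```

```text
t 34.55 tcp [429.4  89.9 405.4] w 0.7988258229179127
side cap 7 [123.9 124.1 124.1]
side ring 383 [ 89.3 124.4 126.6]
side cyl 310 [107.6 159.  160.8]
side timer 207 [64.1 67.2 67.9]
side bare 650 [ 95.5 120.6 121.4]
side tall 1390 [108.6 189.2 190.5]
scene cap 92 [122.5 124.1 125.3]
scene ring 704 [ 92.2 124.2 125.4]
scene cyl 400 [107.1 157.2 159.2]
scene timer 297 [63.4 65.4 66.9]
scene bare 659 [ 68.4 118.3 120.5]
scene tall 657 [104.7 187.4 190. ]
```

View pics/p9.png

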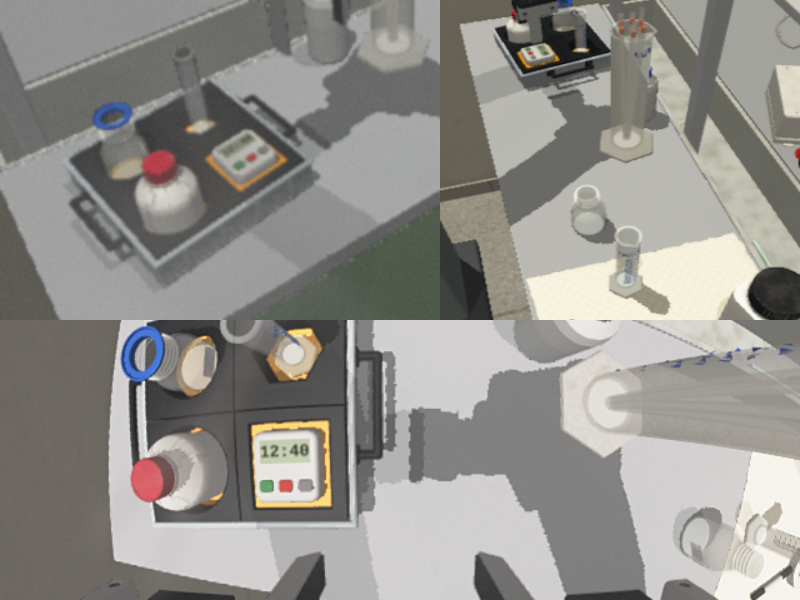

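```bash
python3 -c "
from h import *
print(workorder.finish_job())"
```

```text
the job is handed in; nothing more can be done
None
```

The carrier is packed and the job is handed in; no verdict came back. In the order asked, I lowered in the red-capped bottle, the ringed bottle, the small measuring cylinder and the timer. Each was lowered until the wrist force showed it resting on its well floor. The whole job took about 35 s of the 147 s allowed.

- **In their wells:** in the last pictures all three vessels stand upright, and the timer lies face up and square in its well. Top heights read from both depth cameras match what each item should show on its floor:

| Item | Measured top (mm) | Expected top (mm) |
|---|---|---|
| Red-capped bottle | about 123 | 122 |
| Ringed bottle | about 124 | 124 |
| Small cylinder | about 158 | 158 |
| Timer | about 64 | 62–64 |

- **Left alone:** the bare bottle and the tall cylinder were not touched and still stand where they were.
- **Forces:** the highest wrist reading at the end of any move was about 12 N, against the 120 N limit.
- **Disagreements:** while gripping, the finger opening read 1–3 mm below nominal: 41.5 mm on the 44 mm neck and 59.8 mm on the 62 mm timer. Before I corrected positions from close up, the cameras differed by a few mm. No check failed.

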